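# Shut the tool chest

### The job

Shut up the green tool chest with your fingertips (nothing needs gripping or lifting): push both open drawers fully home, then push the lid down until it is fully shut. Do not slam anything or pull anything further open, and leave the collets in the tray and everything else on the bench where they stand.

Things in the scene. Friction and masses are not known exactly. Their poses are not given: they have to be found in the camera images.
- chest: green sheet-steel tool chest fixed to the bench, 180 (x) x 320 (y) x 98 mm high; origin at the centre of its underside, x from its drawer side to its hinge side (away from the robot), z up. Two equal drawers side by side fill the lower part of its front; above them is an open tray, its front wall 90 mm before the origin and its rim at 98 mm; a lid hinged on the far rim covers the tray. The body does not move during the job.
- left_drawer (a joint): how far the left (+y) drawer stands open, in m: 0 is fully home, it grows as the drawer comes out towards the robot (at most 0.13). It runs with about 2 N of friction and stays where it is left; at 0 it meets a firm stop.
- left_front (a point): middle of the front of the left drawer's aluminium grip strip, which is as wide as the drawer (154 mm), 20 mm high (10 mm above and below this point), straight and solid, and stands 15 mm proud of the green drawer front. Moves with the drawer; axes as the chest's. With the drawer home it lies 115 mm before the chest's origin, +79 mm along the chest's y, 50 mm above the bench. The drawer front reaches from 9 to 63 mm above the bench.
- right_drawer (a joint): how far the right (-y) drawer stands open, in m: 0 is fully home, it grows as the drawer comes out towards the robot (at most 0.13). It runs with about 2 N of friction and stays where it is left; at 0 it meets a firm stop.
- right_front (a point): middle of the front of the right drawer's aluminium grip strip, which is as wide as the drawer (154 mm), 20 mm high (10 mm above and below this point), straight and solid, and stands 15 mm proud of the green drawer front. Moves with the drawer; axes as the chest's. With the drawer home it lies 115 mm before the chest's origin, -79 mm along the chest's y, 50 mm above the bench. The drawer front reaches from 9 to 63 mm above the bench.
- cover (a joint): angle of the lid, in rad: 0 is shut flat on the chest, it grows as the lid's near edge rises (1.57 is upright). The hinge is stiff (0.6 N m of friction): the lid stays where it is left and does not fall, so it must be pushed all the way down, which takes about 2 to 4 N near its edge.
- lid_edge (a point): middle of the near (free) edge of the lid, on its outer (upper) face. The lid is a green sheet 324 mm wide, 4 mm thick, with a 12 mm lip at this edge, its outer face 4 mm outside the hinge line. Moves with the lid; its x points from this edge to the hinge along the lid, its z out of the outer face, y along the edge. Shut, its outer face is 102 mm above the bench (a flat panel 1.5 mm higher covers its middle, starting 35 mm in from this edge).
- lid_hinge (a point): middle of the lid's hinge line, at the chest's far upper rim, 90 mm beyond its origin and 98 mm above the bench; 185 mm from the free edge. Axes as the chest's; the hinge line is y.
- holder: dark steel tool holder, a stepped cone 120 mm tall, 60 mm wide, standing beside the chest's left (+y) end; origin at the centre of its underside. Not to be disturbed
- bearing: steel bearing ring, 52 mm across, 16 mm high, lying beside the chest's right (-y) end; origin at the centre of its underside. Not to be disturbed
- mug: blue mug, 95 mm tall; origin at the centre of its underside. Not to be disturbed
- squeeze: white plastic bottle, 170 mm tall; origin at the centre of its underside. Not to be disturbed
- tin: white tin, 85 mm tall, 84 mm across; origin at the centre of its underside. Not to be disturbed
- calculator: black pocket calculator lying flat, 140 x 75 x 14 mm; origin at the centre of its underside. Not to be disturbed
- collet0: steel collet, 28 mm across, 25 mm tall, standing loose in the chest's top tray; origin at the centre of its underside. Not to be disturbed
- collet1: second collet in the tray; origin at the centre of its underside. Not to be disturbed
- collet2: third collet in the tray; origin at the centre of its underside. Not to be disturbed

How it is judged:
On the way, in this order (a step that is already met when the one before it is completed fails the run):
1. both drawers are home while the lid is still up (value of joint each of left_drawer, right_drawer below 0.005 m and value of joint cover above 0.5 rad), for 0.2 s.
2. the lid is shut (value of joint each of left_drawer, right_drawer below 0.005 m and value of joint cover below 0.04 rad), for 0.2 s.
At the end, for the whole second after the job is handed in: Both drawers are within 5 mm of fully home and the lid is within 0.04 rad (about 7 mm at its edge) of flat shut, at rest (all of step 2 and velocity of joint cover between -0.05 and 0.05 rad/s); the robot touches nothing.
It fails at once if the lid was pushed down (below 0.4 rad) while a drawer still stood open by more than 10 mm (value of joint cover below 0.4 rad and value of joint any of left_drawer, right_drawer above 0.01 m).
It fails at once if a drawer was pulled out (beyond 95 mm) or the lid thrown further open (beyond 1.3 rad) (value of joint any of left_drawer, right_drawer above 0.095 m or value of joint cover above 1.3 rad).
It fails at once if a drawer was slammed (faster than 0.5 m/s) or the lid was slammed (faster than 3 rad/s) (velocity of joint any of left_drawer, right_drawer below -0.5 m/s or velocity of joint cover below -3 rad/s).
It fails at once if a collet in the tray was moved or lifted by more than 25 mm (distance of any of collet0, collet1, collet2 from where it was at the start of the episode above 0.025 m).
It fails at once if a bystander on the bench was moved or lifted by more than 30 mm (distance of any of holder, bearing, mug, squeeze, tin, calculator from where it was at the start of the episode above 0.03 m).
It also fails if it takes over 58 s, if anything falls off the work surface, if the arm or the gripper's body presses on something with over 40 N, if the wrist force passes 120 N, or if a joint passes its speed limit or range.

### The arm

A 6-joint arm with a two-finger parallel gripper is mounted at the origin on the work surface. World frame = base frame: x ahead of the robot, y to its left, z up, the work surface at z = 0. Lengths are in m, angles in rad, forces in N, time in s.
With the tool pointing down it reaches from about 0.375 to 0.975 m from the base axis. Payload 3.8 kg.
Tool frame: the origin (TCP) lies midway between the tips of the shut fingers; the grasp point (between the pads) lies 19 mm behind it; x points along the fingers, y is the direction in which the jaws open and shut, and the axes are right-handed (so a half turn about x gives the same grasp; the last joint's range is limited). The gripper opens to 88 mm and grips with 3 to 60 N. Pads are 18 mm wide; open, the fingers measure 123 mm over their backs; the gripper's body (75 mm by 187 mm) begins 45 mm behind the grasp point.
Start: joints at [1.119, 0.264, 1.604, -0, 1.274, -0.037], TCP at [0.272, 0.618, 0.209] pointing down, gripper open.
Joint ranges: [-2.63, 2.63], [-0.94, 2.18], [0.31, 2.57], [-1.31, 4.45], [0, 2.66], [-2.55, 2.55]. Speed limits (rad/s): [2.57, 2.57, 3.14, 3.14, 3.14, 3.14].

### API

Orientations are given as a rotation vector (axis times angle).
In Python, from cell import manip, inverse_kinematics, cams, order gives the robot as it stands. Calls block until the motion is done:
- manip.move_pose(position, orientation): joint-space move of the TCP to a pose.
- manip.move_linear(position, rate=0.15, rot=None): straight line of the TCP; rot=None keeps the orientation; rate is the mean speed in m/s.
- manip.set_joints(angles): joint-space move.
- manip.set_gripper(opening, force=None): finger opening in m; force is the grip in N (None keeps the last); returns when the fingers have stopped.
- manip.dwell(seconds).
- inverse_kinematics(position, orientation): joint angles nearest the present ones, or None.
- manip.state(): the state.
- cams.capture(name): name is "side" or "top"; returns a dict with "image" (480x640x3 uint8, blue, green, red), "z_map" (480x640 float32, m along the optical axis (not along the pixel's ray), 0 where there is no reading), "intrinsics" (3x3 intrinsics, pixels), "k1" (the pictures are not rectified: a ray, as slopes to the right and down, at radius r is drawn at 1 + k1 r^2 times it, then the intrinsics apply), "position" and "orientation" of the camera in the world. Camera axes: x right, y down, z forward; pixel columns grow to the right and rows downward; lengths in m; the calibration is good to about 2 mm. A picture is of the moment at which its call begins.
A pose or a line that the arm cannot do raises manip.IKError and nothing moves.
- order.close_job(): hands the job in, once; it reports no verdict.
The state is a dict: "clock": time; "joint_pos": joint angles; "joint_velocities": joint speeds; "tau": joint torques, N m; "tool_pos": TCP position; "tcp_rot": TCP orientation; "contact_force": force on the tool from outside, world axes, zero at the start; "moment": the same for the moment, N m; "gripper_width": finger opening in m.
Only numpy, scipy, OpenCV 4.12 (cv2) and the standard library are available. Lean on these libraries where they do the work, as an engineer would, in place of code of your own. Each camera call takes 0.05 s, during which the arm holds its last target.

## Working session

There is one attempt and no reset: what is moved stays moved. The work goes in short steps, each a Python script; the robot and the scene stay as the last script left them, time stands still between calls to the robot, and variables do not carry over. Pictures are saved under pics/ and viewed, and the job is handed in when it is done.

```bash
ls; mkdir -p pics; python3 - <<'E'
from cell import manip, inverse_kinematics, cams, order
import cv2, numpy as np
for n in ("side","top"):
    c=cams.capture(n); cv2.imwrite(f"pics/{n}0.png",c["image"]); np.savez(f"{n}0.npz",**c)
    print(n,c["intrinsics"],c["k1"],c["position"],c["orientation"])
s=manip.state();print(s)
E
```

```text
pics
side [[499.4787384    0.         315.60844032]
 [  0.         499.4787384  234.4417614 ]
 [  0.           0.           1.        ]] -0.04945483564510299 [ 0.35436328 -0.73135504  0.87947563] [-2.33164865  0.39364017 -0.14656414]
top [[473.03159181   0.         320.46125583]
 [  0.         473.03159181 237.64585582]
 [  0.           0.           1.        ]] -0.12911385870446496 [0.43101282 0.00352558 1.14864252] [-2.10945828  2.16239624 -0.15146317]
{'clock': 0.1, 'joint_pos': array([ 1.11908091e+00,  2.64660607e-01,  1.60521922e+00, -1.47834137e-05,
        1.27371055e+00, -3.68952543e-02]), 'joint_velocities': array([ 0.00035804, -0.00405153, -0.003436  ,  0.00078932,  0.00011154,
       -0.00061252]), 'tau': array([ 1.02080405e-03, -5.03615355e+01, -3.58072972e+01,  7.31158094e-02,
        2.33236182e-02, -3.07642244e-05]), 'tool_pos': array([0.27174094, 0.61712281, 0.20773401]), 'tcp_rot': array([ 0.32385921,  1.54666707, -0.32692761]), 'contact_force': array([-0.19825816, -0.11530931, -0.4069043 ]), 'moment': array([ 0.00168627, -0.04410813,  0.0437237 ]), 'gripper_width': 0.08821326345471564}
```

View pics/side0.png

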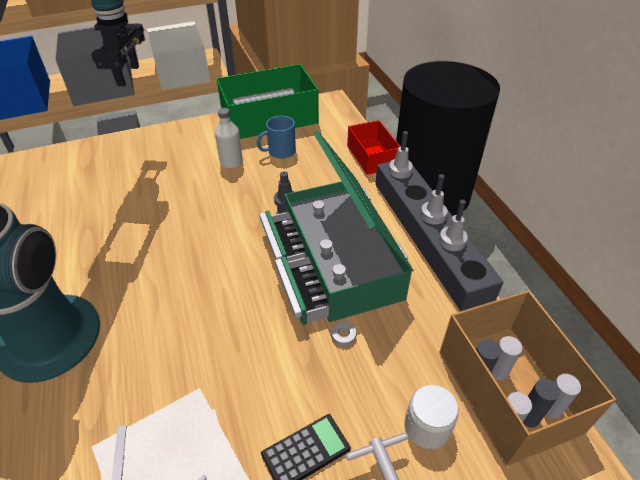

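View pics/top0.png

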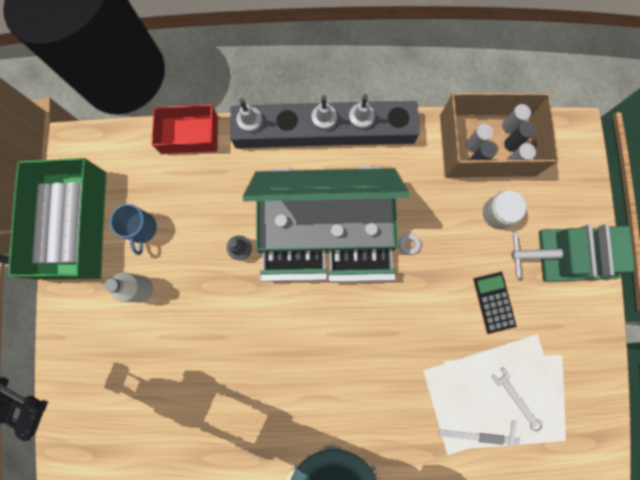

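```bash
cat > h.py <<'E'
import numpy as np, cv2
from scipy.spatial.transform import Rotation as R
def cloud(c):
    z=c["z_map"]; h,w=z.shape
    u,v=np.meshgrid(np.arange(w),np.arange(h))
    p=np.stack([u,v],-1).reshape(-1,1,2).astype(float)
    n=cv2.undistortPoints(p,c["intrinsics"],np.array([float(c["k1"]),0,0,0])).reshape(h,w,2)
    P=np.dstack([n[...,0]*z,n[...,1]*z,z])
    P=P@R.from_rotvec(c["orientation"]).as_matrix().T+c["position"]
    P[z<=0]=np.nan
    return P
E
python3 - <<'E'
from h import *
for n in("top","side"):
    c=np.load(f"{n}0.npz"); P=cloud(c); np.save(f"{n}P.npy",P)
    im=c["image"].copy()
    pts=dict(top=[(264,277),(326,277),(331,278),(394,278),(295,277),(362,278),(300,250),(245,196),(408,194),(258,172),(400,172),(327,185),(282,221),(337,230),(372,229),(410,243),(238,245),(500,300),(320,260),(220,330)],
      side=[(265,215),(281,258),(278,262),(299,314),(318,134),(405,266),(345,190),(345,335),(330,230),(250,300)])[n]
    for u,v in pts: print(n,u,v,np.round(P[v,u],4))
    x0,x1,y0,y1=dict(top=(220,430,155,295),side=(240,420,120,350))[n]
    cr=im[y0:y1,x0:x1]; f=min(800/cr.shape[1],600/cr.shape[0])
    cv2.imwrite(f"pics/{n}crop.png",cv2.resize(cr,None,fx=f,fy=f,interpolation=cv2.INTER_CUBIC))
E
```

```text
top 264 277 [0.5111 0.1472 0.059 ]
top 326 277 [0.5077 0.004  0.0597]
top 331 278 [ 0.5051 -0.0075  0.0587]
top 394 278 [ 0.5011 -0.1524  0.0614]
top 295 277 [0.5095 0.0755 0.0576]
top 362 278 [ 0.5032 -0.0788  0.0594]
top 300 250 [0.5705 0.0622 0.0699]
top 245 196 [0.6537 0.1566 0.2617]
top 408 194 [ 0.6501 -0.1592  0.258 ]
top 258 172 [0.746  0.1525 0.1145]
top 400 172 [ 0.7706 -0.189   0.0018]
top 327 185 [ 0.6815 -0.0029  0.2228]
top 282 221 [0.6356 0.101  0.0903]
top 337 230 [ 0.6108 -0.0236  0.094 ]
top 372 229 [ 0.6112 -0.103   0.093 ]
top 410 243 [ 5.898e-01 -2.045e-01  4.000e-04]
top 238 245 [0.5817 0.2006 0.0982]
top 500 300 [ 0.443  -0.4173  0.0087]
top 320 260 [0.5509 0.0173 0.0265]
top 220 330 [0.3892 0.2633 0.0004]
side 265 215 [0.5151 0.1436 0.061 ]
side 281 258 [ 0.5128 -0.0034  0.0611]
side 278 262 [ 0.5034 -0.012   0.0603]
side 299 314 [ 0.5062 -0.155   0.0534]
side 318 134 [0.6523 0.145  0.2594]
side 405 266 [ 0.7459 -0.1376  0.0899]
side 345 190 [0.7265 0.1571 0.0687]
side 345 335 [ 0.5903 -0.1991 -0.0013]
side 330 230 [0.6426 0.0369 0.0674]
side 250 300 [ 4.255e-01 -4.590e-02 -4.000e-04]
```

```bash
python3 - <<'E'
from h import *
P=np.load("topP.npy"); im=np.load("top0.npz")["image"]
# rows through columns
for u in (280,300,320,345,380):
    print(u); 
    print([ (v,*np.round(P[v,u]*1000).astype(int).tolist()) for v in range(164,292,3)])
E
```

```text
280
[(164, 798, 113, 6), (167, 792, 113, -1), (170, 752, 103, 105), (173, 737, 101, 133), (176, 724, 99, 151), (179, 712, 97, 171), (182, 699, 95, 194), (185, 687, 93, 213), (188, 677, 92, 227), (191, 667, 91, 241), (194, 656, 89, 258), (197, 651, 89, 256), (200, 645, 89, 256), (203, 682, 107, 72), (206, 676, 107, 69), (209, 668, 107, 70), (212, 661, 108, 69), (215, 648, 105, 97), (218, 642, 105, 92), (221, 635, 105, 95), (224, 628, 105, 95), (227, 626, 108, 69), (230, 619, 108, 69), (233, 611, 108, 70), (236, 604, 108, 70), (239, 597, 108, 71), (242, 590, 108, 71), (245, 583, 108, 72), (248, 573, 106, 96), (251, 574, 112, 35), (254, 566, 112, 36), (257, 560, 112, 34), (260, 553, 112, 30), (263, 546, 113, 28), (266, 539, 113, 25), (269, 532, 113, 25), (272, 521, 109, 65), (275, 514, 110, 64), (278, 508, 110, 62), (281, 505, 116, 4), (284, 497, 116, 1), (287, 490, 116, 2), (290, 483, 117, -3)]
300
[(164, 798, 62, 0), (167, 791, 63, 0), (170, 749, 57, 110), (173, 734, 56, 137), (176, 720, 55, 159), (179, 708, 54, 180), (182, 696, 53, 198), (185, 685, 52, 217), (188, 676, 52, 228), (191
[... 2715 characters left out ...]
97, 646, -105, 256), (200, 684, -127, 69), (203, 677, -127, 69), (206, 669, -126, 73), (209, 662, -126, 69), (212, 654, -125, 73), (215, 648, -125, 69), (218, 640, -125, 71), (221, 634, -125, 68), (224, 627, -124, 70), (227, 619, -124, 70), (230, 612, -123, 73), (233, 606, -124, 68), (236, 599, -123, 68), (239, 591, -123, 69), (242, 585, -123, 68), (245, 578, -123, 68), (248, 570, -121, 74), (251, 569, -127, 25), (254, 561, -126, 28), (257, 554, -126, 26), (260, 547, -126, 27), (263, 540, -125, 29), (266, 533, -126, 22), (269, 522, -120, 66), (272, 516, -120, 64), (275, 509, -120, 61), (278, 502, -120, 59), (281, 499, -127, 1), (284, 492, -127, -1), (287, 484, -126, -1), (290, 477, -126, 2)]
```

```bash
python3 - <<'E'
from h import *
print(R.from_rotvec([0.32385921,1.54666707,-0.32692761]).as_matrix().round(3))
for n in("top","side"):
    P=np.load(f"{n}P.npy").reshape(-1,3); P=P[~np.isnan(P[:,0])]
    x,y,z=P.T
    L=P[(x>.66)&(x<.745)&(abs(y)<.13)&(z>.125)&(z<.245)]
    for _ in range(3):
        c=L.mean(0); nn=np.linalg.svd(L-c,full_matrices=False)[2][2]; nn*=np.sign(nn[0]); L=L[abs((L-c)@nn)<.006]
    xh=c[0]-(nn[2]*(.098-c[2])+nn[1]*(0-c[1]))/nn[0]
    print(n,"lid n",nn.round(4),len(L),"yaw",np.arctan2(nn[1],nn[0]),"angle",np.arctan2(nn[0],nn[2]),"hinge x at y=0",xh)
    S=P[(x>.485)&(x<.54)&(z>.052)&(z<.07)&(abs(y)<.16)]
    for a,b in((.012,.145),(-.15,-.01)):
        T=S[(S[:,1]>a)&(S[:,1]<b)]; bins=np.linspace(a,b,8)
        f=[(T[(T[:,1]>=p)&(T[:,1]<q)]) for p,q in zip(bins,bins[1:])]
        print([(round(t[:,1].mean(),3),round(np.percentile(t[:,0],3),4)) for t in f if len(t)>5])
    W=P[(x>.55)&(x<.6)&(z>.085)&(z<.106)&(abs(y)<.15)]
    print("wall",np.percentile(W[:,0],[3,50,97]),np.polyfit(W[:,1],W[:,0],1),"yrange chest",)
    E=P[(z>.24)&(x>.62)&(x<.68)]; print("lid edge y",np.percentile(E[:,1],[0.5,99.5]), "zmax",np.percentile(E[:,2],99),"xmin",np.percentile(E[:,0],2))
    F=P[(x>.6)&(x<.7)&(z>.088)&(z<.106)&(abs(abs(P[:,1])-.155)<.03)]; print("end walls y",np.percentile(F[:,1],[1,99]))
E
```

```text
[[-0.001  0.403  0.915]
 [-0.002  0.915 -0.403]
 [-1.    -0.002 -0.   ]]
top lid n [ 0.8466 -0.0024  0.5322] 2335 yaw -0.002837866983641669 angle 1.0095991581115058 hinge x at y=0 0.7581859433158047
[(np.float64(0.021), np.float64(0.5035)), (np.float64(0.04), np.float64(0.5039)), (np.float64(0.06), np.float64(0.5043)), (np.float64(0.079), np.float64(0.5042)), (np.float64(0.097), np.float64(0.503)), (np.float64(0.116), np.float64(0.5034)), (np.float64(0.136), np.float64(0.5038))]
[(np.float64(-0.14), np.float64(0.499)), (np.float64(-0.12), np.float64(0.4979)), (np.float64(-0.1), np.float64(0.4981)), (np.float64(-0.08), np.float64(0.4986)), (np.float64(-0.06), np.float64(0.499)), (np.float64(-0.04), np.float64(0.4995)), (np.float64(-0.02), np.float64(0.4984))]
wall [0.56969785 0.57096932 0.59761217] [-0.00137405  0.57219406] yrange chest
lid edge y [-0.15907835  0.16169826] zmax 0.26246376874041705 xmin 0.645241661466034
end walls y [-0.15985756  0.15974863]
side lid n [ 0.8479 -0.006   0.5301] 600 yaw -0.007044473744498855 angle 1.0120984544374565 hinge x at y=0 0.7565099989642091
[(np.float64(0.021), np.float64(0.5021)), (np.float64(0.04), np.float64(0.5029)), (np.float64(0.059), np.float64(0.5021)), (np.float64(0.078), np.float64(0.5025)), (np.float64(0.098), np.float64(0.5024)), (np.float64(0.117), np.float64(0.5024)), (np.float64(0.135), np.float64(0.5029))]
[(np.float64(-0.14), np.float64(0.4969)), (np.float64(-0.12), np.float64(0.4975)), (np.float64(-0.1), np.float64(0.4973)), (np.float64(-0.08), np.float64(0.4975)), (np.float64(-0.06), np.float64(0.4976)), (np.float64(-0.04), np.float64(0.4973)), (np.float64(-0.02), np.float64(0.498))]
wall [0.56838962 0.56977218 0.59885298] [-0.00899804  0.5719102 ] yrange chest
lid edge y [-0.1618672   0.16041526] zmax 0.2614694596874668 xmin 0.6441671950616799
end walls y [-0.16086393  0.16209815]
```

View pics/topcrop.png

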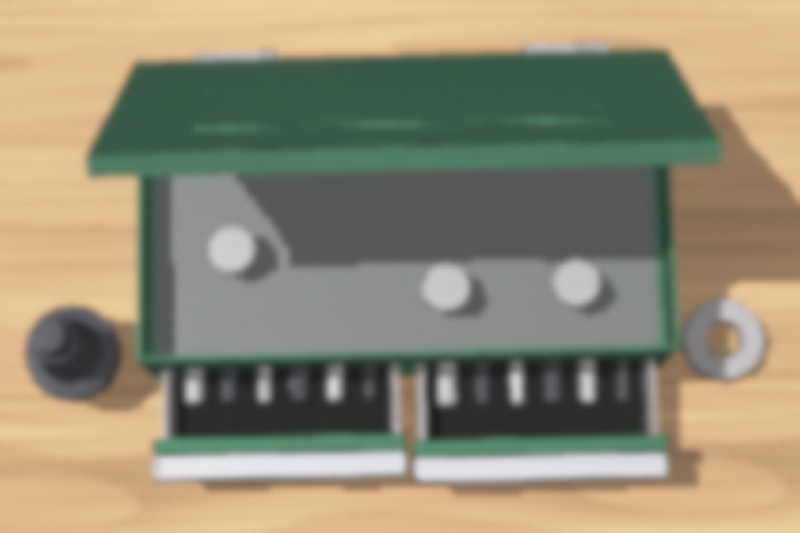

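View pics/sidecrop.png

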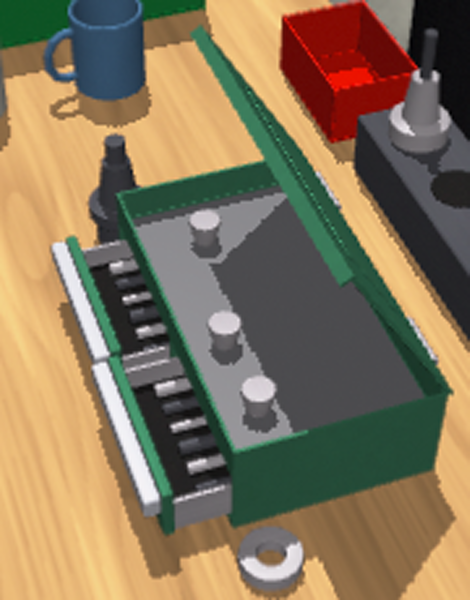

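```bash
cat >> h.py <<'E'
def ori(t,yaw=-0.004):
    m=np.array([[np.sin(t),0,np.cos(t)],[0,1,0],[-np.cos(t),0,np.sin(t)]])
    return (R.from_euler('z',yaw)*R.from_matrix(m)).as_rotvec()
E
python3 - <<'E'
from h import *
from cell import manip, inverse_kinematics, cams
o=ori(np.radians(20))
p=manip.state()["tool_pos"]
manip.move_linear([p[0],p[1],.33],rate=.2)
manip.set_gripper(0,force=20)
manip.move_pose([.45,.072,.30],o)
manip.move_linear([.45,.072,.046],rate=.2)
s=manip.state(); print(s["clock"],s["tool_pos"],s["contact_force"],s["gripper_width"])
cv2.imwrite("pics/side1.png",cams.capture("side")["image"])
E
```

```text
5.625 [0.45096061 0.07220678 0.04703645] [-0.57462597 -0.26660715  0.73727953] 0.00014393262451468903
```

View pics/side1.png

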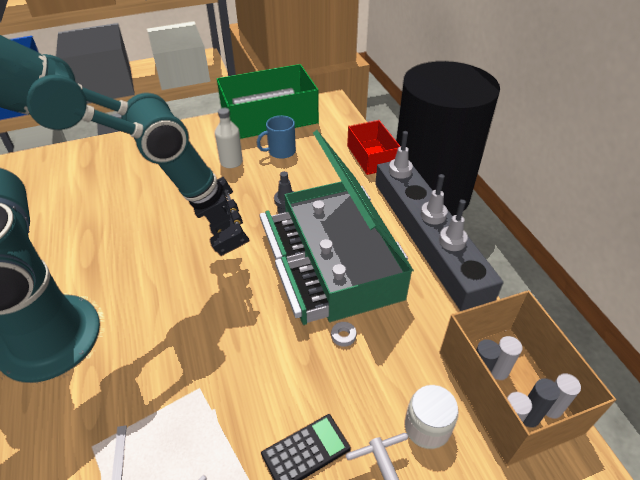

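The shut fingertips (about 235,248) stand clear in front of the left strip (272,235). I'll push with force feedback.

```bash
cat >> h.py <<'E'
def push(manip,y,z=.046,x0=.475,xend=.55,stop=9):
    f0=manip.state()["contact_force"][0]
    x=x0; log=[]
    manip.move_linear([x,y,z],rate=.1)
    while x<xend:
        x+=.004 if x<.525 else .002
        manip.move_linear([x,y,z],rate=.06)
        s=manip.state(); fx=s["contact_force"][0]-f0; log.append((round(x,3),round(float(s["tool_pos"][0]),4),round(float(fx),1)))
        if fx<-stop: break
    print(log, s["clock"])
    manip.move_linear([x-.05,y,z],rate=.12)
E
python3 - <<'E'
from h import *
from cell import manip, cams
push(manip,.072)
c=cams.capture("top");cv2.imwrite("pics/top2.png",c["image"][155:295,220:430].repeat(3,0).repeat(3,1))
P=cloud(c)
for u in(280,300,345,380): print(u,[(v,*np.round(P[v,u]*1000).astype(int).tolist()) for v in range(246,282,3)])
E
```

```text
[(0.479, 0.4788, -0.6), (0.483, 0.4832, -0.1), (0.487, 0.4873, -0.7), (0.491, 0.4913, -0.8), (0.495, 0.4953, -0.4), (0.499, 0.4993, -0.3), (0.503, 0.5033, -0.5), (0.507, 0.5073, -1.3), (0.511, 0.5114, -1.2), (0.515, 0.5154, -0.7), (0.519, 0.5193, -1.2), (0.523, 0.5234, -0.3), (0.527, 0.5273, 0.1), (0.529, 0.5291, -0.3), (0.531, 0.5311, -0.3), (0.533, 0.5332, -1.9), (0.535, 0.5352, -0.3), (0.537, 0.5372, -0.9), (0.539, 0.5392, 0.1), (0.541, 0.5411, -0.7), (0.543, 0.5432, -0.3), (0.545, 0.5452, -1.6), (0.547, 0.5471, -0.5), (0.549, 0.5492, -0.6), (0.551, 0.5511, -0.6)] 12.325
280 [(246, 580, 108, 73), (249, 570, 106, 98), (252, 571, 112, 37), (255, 564, 112, 35), (258, 557, 112, 32), (261, 551, 113, 23), (264, 543, 113, 29), (267, 536, 113, 28), (270, 526, 109, 64), (273, 519, 109, 65), (276, 512, 110, 61), (279, 506, 111, 55)]
300 [(246, 580, 62, 69), (249, 571, 61, 84), (252, 570, 64, 34), (255, 563, 64, 37), (258, 555, 64, 39), (261, 549, 65, 29), (264, 542, 65, 28), (267, 535, 65, 24), (270, 525, 64, 58), (273, 518, 64, 60), (276, 512, 64, 58), (279, 505, 64, 59)]
345 [(246, 578, -42, 67), (249, 570, -41, 72), (252, 568, -43, 33), (255, 560, -42, 36), (258, 553, -42, 37), (261, 547, -42, 21), (264, 540, -42, 29), (267, 532, -42, 28), (270, 522, -40, 67), (273, 515, -40, 65), (276, 509, -40, 61), (279, 502, -39, 63)]
380 [(246, 571, -119, 98), (249, 574, -127, 24), (252, 567, -127, 25), (255, 559, -127, 24), (258, 552, -126, 24), (261, 545, -126, 25), (264, 538, -126, 24), (267, 531, -125, 25), (270, 520, -120, 65), (273, 513, -120, 64), (276, 506, -120, 64), (279, 500, -120, 60)]
```

View pics/top2.png

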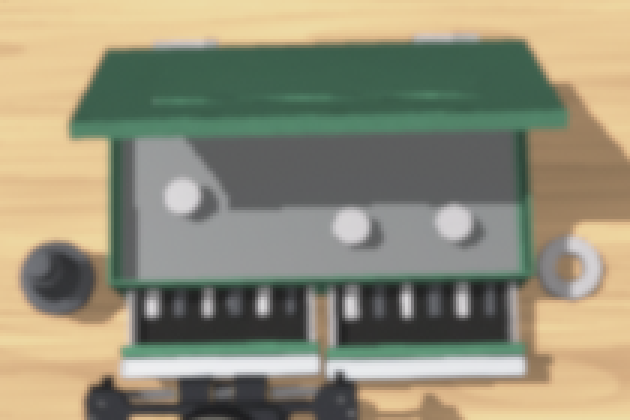

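The drawer never moved and no force showed, though the reported TCP went to x=0.551. I need to see where the fingertips really are.

```bash
python3 - <<'E'
from h import *
from cell import manip, cams
s=manip.state(); print(s["tool_pos"],R.from_rotvec(s["tcp_rot"]).as_matrix().round(3),s["clock"],s["joint_pos"])
for n in("side","top"):
    c=cams.capture(n); np.savez(n+"3.npz",**c)
    P=cloud(c); np.save(n+"3P.npy",P)
    m=(P[...,0]>.38)&(P[...,0]<.62)&(abs(P[...,1]-.07)<.1)&(P[...,2]>.01)
    dark=c["image"].max(2)<75
    Q=P[m&dark]; 
    Q=Q[Q[:,2]<.2]
    for lo in np.arange(.02,.2,.02):
        q=Q[(Q[:,2]>=lo)&(Q[:,2]<lo+.02)]
        if len(q): print(n,round(lo,2),len(q),q.min(0).round(3),q.max(0).round(3))
im=np.load("side3.npz")["image"][130:330,160:400]
cv2.imwrite("pics/side3.png",cv2.resize(im,None,fx=3,fy=3))
E
```

```text
[0.5020492  0.07213901 0.04672749] [[ 0.344  0.004  0.939]
 [-0.001  1.    -0.004]
 [-0.939  0.     0.344]] 12.9417 [ 0.12592272 -0.0979998   2.37173159 -0.08901096  0.5213555  -1.37151914]
side 0.02 572 [ 0.53  -0.03   0.022] [0.58  0.149 0.037]
side 0.04 11 [ 0.503 -0.002  0.047] [0.573 0.161 0.06 ]
side 0.06 104 [ 0.517 -0.029  0.061] [0.57  0.161 0.08 ]
side 0.08 105 [ 0.569 -0.026  0.08 ] [0.571 0.163 0.098]
side 0.12 49 [ 0.433 -0.016  0.126] [0.475 0.082 0.14 ]
side 0.14 247 [ 0.428 -0.022  0.14 ] [0.499 0.153 0.16 ]
side 0.16 671 [ 0.423 -0.025  0.16 ] [0.495 0.154 0.18 ]
side 0.18 357 [ 0.426 -0.023  0.18 ] [0.488 0.164 0.2  ]
top 0.02 845 [ 0.528 -0.03   0.021] [0.575 0.147 0.038]
top 0.06 21 [ 0.57  -0.03   0.064] [0.571 0.154 0.077]
top 0.08 13 [0.493 0.069 0.085] [0.496 0.083 0.097]
top 0.14 9 [0.443 0.01  0.143] [0.49  0.139 0.159]
top 0.16 744 [ 0.424 -0.019  0.161] [0.495 0.161 0.18 ]
top 0.18 386 [ 0.454 -0.02   0.18 ] [0.489 0.16  0.2  ]
```

View pics/side3.png

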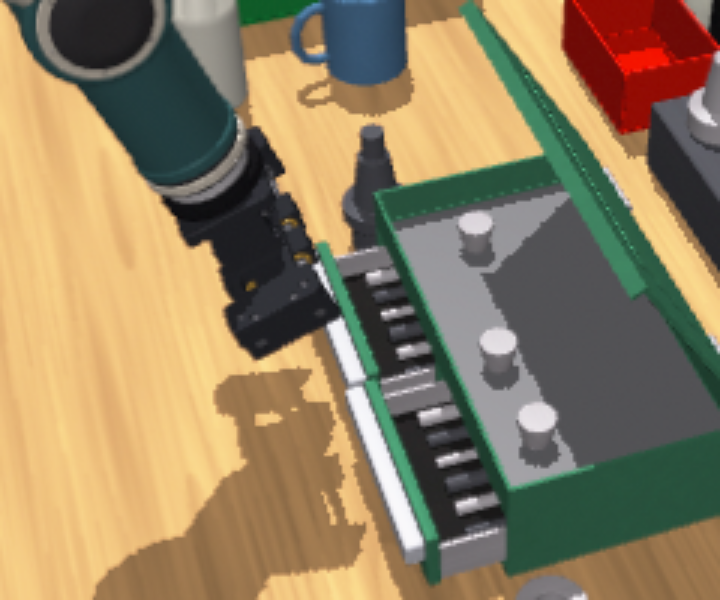

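```bash
python3 - <<'E'
from h import *
c=np.load("top3.npz"); im=c["image"][240:330,230:360]; cv2.imwrite("pics/top3.png",cv2.resize(im,None,fx=6,fy=6,interpolation=cv2.INTER_CUBIC))
P=np.load("top3P.npy")
for v in range(258,296,3):
    print(v,[tuple(np.round(P[v,u]*1000).astype(int).tolist()) for u in range(286,306,4)])
P=np.load("side3P.npy")
print("side")
for v in range(226,252,3):
    print(v,[tuple(np.round(P[v,u]*1000).astype(int).tolist()) for u in range(234,282,6)])
E
```

```text
258 [(558, 98, 26), (557, 88, 32), (557, 79, 28), (556, 69, 37), (557, 60, 27)]
261 [(551, 99, 25), (551, 89, 24), (550, 79, 25), (549, 70, 29), (550, 60, 26)]
264 [(543, 99, 26), (543, 89, 25), (543, 80, 25), (542, 70, 28), (543, 60, 24)]
267 [(536, 99, 27), (536, 89, 26), (535, 79, 30), (535, 70, 28), (535, 61, 24)]
270 [(525, 95, 70), (526, 86, 63), (525, 77, 65), (525, 68, 67), (525, 59, 66)]
273 [(519, 96, 60), (519, 87, 60), (519, 77, 61), (518, 68, 63), (518, 59, 60)]
276 [(512, 96, 65), (512, 87, 60), (512, 78, 59), (511, 68, 61), (511, 59, 64)]
279 [(505, 96, 65), (499, 80, 152), (505, 78, 58), (498, 63, 152), (498, 55, 152)]
282 [(492, 87, 165), (492, 79, 165), (496, 76, 90), (491, 62, 166), (491, 54, 170)]
285 [(486, 87, 166), (485, 79, 165), (485, 71, 163), (485, 62, 165), (485, 54, 168)]
288 [(479, 87, 177), (479, 79, 172), (478, 70, 176), (478, 62, 175), (478, 54, 178)]
291 [(470, 81, 240), (470, 74, 240), (470, 66, 241), (470, 58, 236), (471, 53, 190)]
294 [(464, 81, 238), (463, 72, 260), (463, 65, 260), (464, 58, 239), (464, 51, 237)]
side
226 [(442, 194, 1), (437, 10
[... 463 characters left out ...]
(480, -13, 153), (492, -13, 149), (521, 66, 64)]
238 [(433, 151, 3), (430, -18, 167), (441, -20, 165), (454, -18, 158), (466, -15, 151), (479, -14, 146), (507, 69, 57), (518, 56, 65)]
241 [(431, 148, -5), (428, -21, 162), (441, -18, 154), (453, -13, 145), (466, -13, 141), (501, 121, -3), (504, 55, 61), (517, 55, 57)]
244 [(428, 129, 5), (428, -20, 152), (440, -13, 141), (452, -14, 138), (484, 115, -1), (498, 106, 3), (502, 53, 54), (514, 43, 60)]
247 [(427, 122, 1), (441, 120, -1), (439, -14, 133), (468, 109, 0), (482, 103, 1), (495, 98, 1), (510, 95, -1), (511, 29, 65)]
250 [(425, 115, -2), (438, 110, -1), (452, 102, 2), (466, 98, 1), (479, 95, 0), (493, 89, 1), (506, 83, 2), (509, 26, 59)]
```

View pics/top3.png

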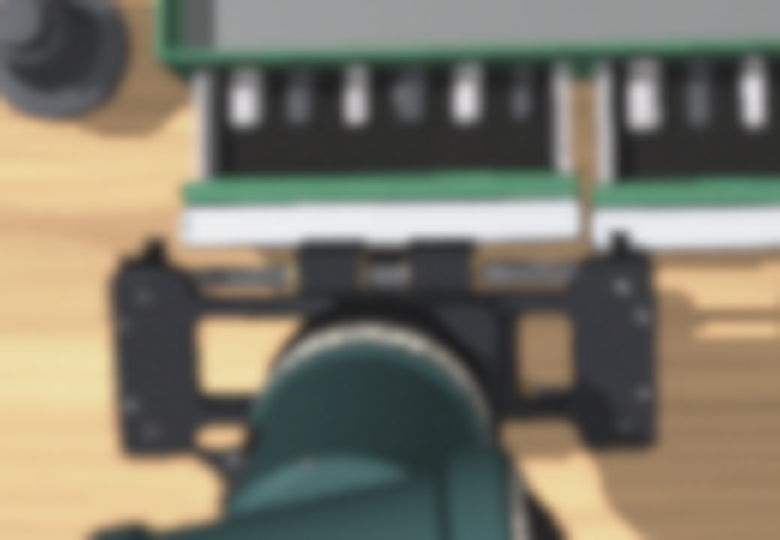

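The fingers seem to have passed above the strip: the camera sees strip top where a finger at the stated TCP should block it. I'll touch the bench lightly to get the true tip height.

```bash
python3 - <<'E'
from h import *
from cell import manip, cams
t0=manip.state()["clock"]
manip.move_linear([.45,.072,.06],rate=.2)
manip.move_linear([.44,.072,.045],rate=.1,rot=ori(0))
manip.dwell(.1)
f0=manip.state()["contact_force"][2]
z=.045;log=[]
try:
  while z>-.06:
    z-=.003; manip.move_linear([.44,.072,z],rate=.05)
    s=manip.state(); f=s["contact_force"][2]-f0; log.append((round(z,3),round(float(s["tool_pos"][2]),4),round(float(f),1)))
    if abs(f)>4: break
except Exception as e: print(repr(e))
print(log,s["clock"])
c=cams.capture("side");cv2.imwrite("pics/side4.png",cv2.resize(c["image"][130:330,160:400],None,fx=3,fy=3))
manip.move_linear([.44,.072,z+.015],rate=.05)
E
```

```text
[(0.042, 0.0418, 0.9), (0.039, 0.0389, 0.7), (0.036, 0.0358, -1.2), (0.033, 0.0327, 0.2), (0.03, 0.0297, -1.0), (0.027, 0.0268, 0.8), (0.024, 0.0237, 0.1), (0.021, 0.0207, -0.3), (0.018, 0.0178, -0.0), (0.015, 0.0148, -0.7), (0.012, 0.0118, -0.2), (0.009, 0.0088, -0.1), (0.006, 0.0058, -0.3), (0.003, 0.0027, -0.8), (-0.0, -0.0002, -0.4), (-0.003, -0.0032, 0.1), (-0.006, -0.0062, -0.8), (-0.009, -0.0093, 0.4), (-0.012, -0.0123, -0.2), (-0.015, -0.0153, 0.2), (-0.018, -0.0183, 0.3), (-0.021, -0.0212, -1.5), (-0.024, -0.0242, -0.8), (-0.027, -0.0272, 0.1), (-0.03, -0.0294, 5.4)] 20.3083
```

View pics/side4.png

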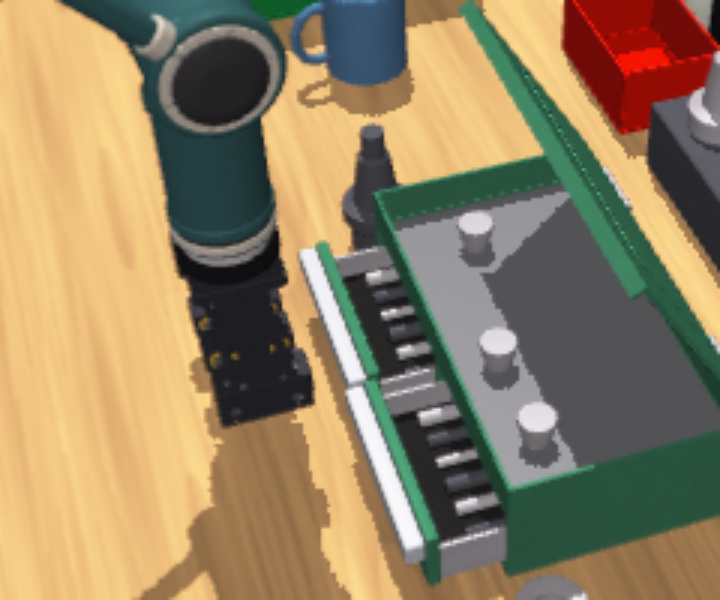

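Bench contact came at reported z = −0.029, so the true fingertips end 29 mm short of the reported TCP along the tool axis. The camera view of the gripper body agrees. I'll correct for it and push again.

```bash
cat >> h.py <<'E'
TIP=.029
def cmd(p,t):  # true tip -> reported TCP
    return np.array(p)+TIP*np.array([np.sin(t),0,-np.cos(t)])
def push2(manip,y,z=.047,t=np.radians(20)):
    manip.move_linear(cmd([.475,y,z],t),rate=.15,rot=ori(t))
    f0=manip.state()["contact_force"][0]; log=[]
    for x in [.500,.526]+list(np.arange(.529,.556,.002)):
        manip.move_linear(cmd([x,y,z],t),rate=.08)
        s=manip.state(); fx=s["contact_force"][0]-f0
        log.append((round(float(x),3),round(float(fx),1)))
        if fx<-8: break
    print(log, s["clock"])
    manip.move_linear(cmd([x-.04,y,z],t),rate=.15)
E
python3 - <<'E'
from h import *
from cell import manip, cams
push2(manip,.075)
c=cams.capture("side");cv2.imwrite("pics/side5.png",cv2.resize(c["image"][130:330,160:400],None,fx=3,fy=3))
E
```

```text
[(0.5, 1.3), (0.526, -0.7), (0.529, 0.0), (0.531, 0.5), (0.533, -0.5), (0.535, -1.1), (0.537, 0.0), (0.539, -6.0), (0.541, -13.7)] 24.0167
```

View pics/side5.png

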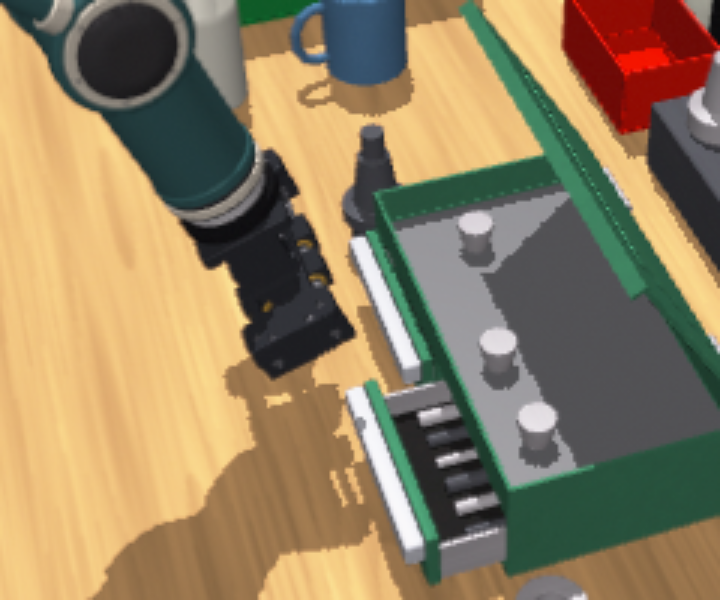

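Left drawer is home (strip at 385,305 lies along the chest front, firm stop felt). Now the right one.

```bash
python3 - <<'E'
from h import *
from cell import manip, cams
t=np.radians(20)
manip.move_linear(cmd([.465,.06,.047],t),rate=.2)
manip.move_linear(cmd([.465,-.079,.047],t),rate=.25)
push2(manip,-.079)
manip.move_linear(cmd([.46,-.05,.15],t),rate=.25)
c=cams.capture("side");cv2.imwrite("pics/side6.png",cv2.resize(c["image"][130:330,160:400],None,fx=3,fy=3))
P=cloud(cams.capture("top")).reshape(-1,3); x,y,z=P.T
for a,b in((.02,.145),(-.15,-.02)):
    S=P[(x>.48)&(x<.565)&(z>.052)&(z<.07)&(y>a)&(y<b)]; print(np.percentile(S[:,0],[3,50]))
print(manip.state()["clock"])
E
```

```text
[(0.5, 1.3), (0.526, 1.1), (0.529, 0.9), (0.531, -0.8), (0.533, -0.3), (0.535, 0.4), (0.537, -1.4), (0.539, -9.1)] 28.225
[0.54570317 0.55495669]
[0.54521387 0.55474182]
29.35
```

View pics/side6.png

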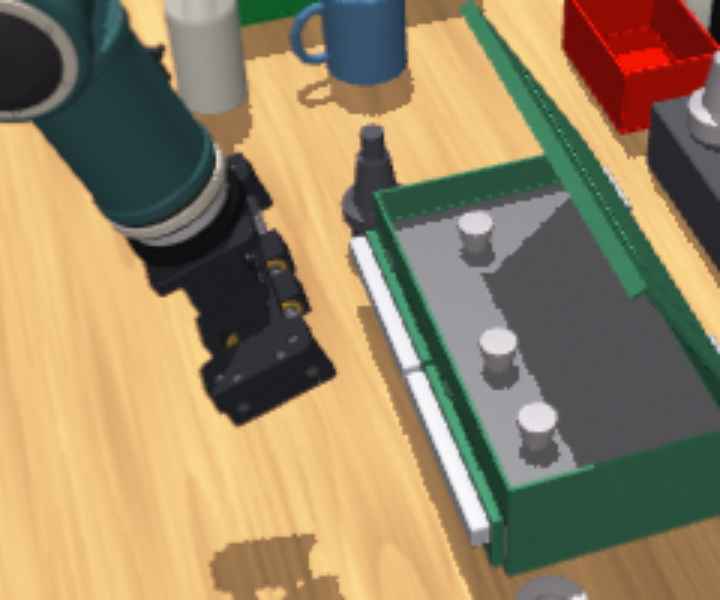

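Both strips are now at x≈0.545 and the lid is still up at about 1.02 rad. I'll go over its edge and push along the hinge arc.

```bash
python3 - <<'E'
from h import *
from cell import manip, cams
H=np.array([.750,.098])
def tip(a,r=.168,off=0,h=.008):
    C=H+r*np.array([-np.cos(a),np.sin(a)])+(.004+off)*np.array([np.sin(a),np.cos(a)])
    return cmd([C[0]+h,0,C[1]],0)
manip.move_linear(cmd([.47,0,.36],0),rate=.25,rot=ori(0))
manip.move_linear(cmd([.715,0,.36],0),rate=.25)
manip.move_linear(tip(1.02,off=.03),rate=.2)
manip.dwell(.1); f0=manip.state()["contact_force"]; log=[]
for a in list(np.arange(1.02,.49,-.1)):
    manip.move_linear(tip(a),rate=.1)
    s=manip.state(); f=s["contact_force"]-f0; log.append((round(float(a),2),f.round(1).tolist()))
    if np.linalg.norm(f)>20: break
print(log,s["clock"])
c=cams.capture("side");cv2.imwrite("pics/side7.png",cv2.resize(c["image"][130:330,160:400],None,fx=3,fy=3))
E
```

```text
[(1.02, [-0.8, -0.5, -0.1]), (0.92, [-1.2, -0.6, -0.1]), (0.82, [-0.3, -0.1, 1.5]), (0.72, [-0.4, -0.5, 0.1]), (0.62, [-0.3, 0.0, 0.6]), (0.52, [-0.3, -0.3, 0.3])] 34.2833
```

View pics/side7.png

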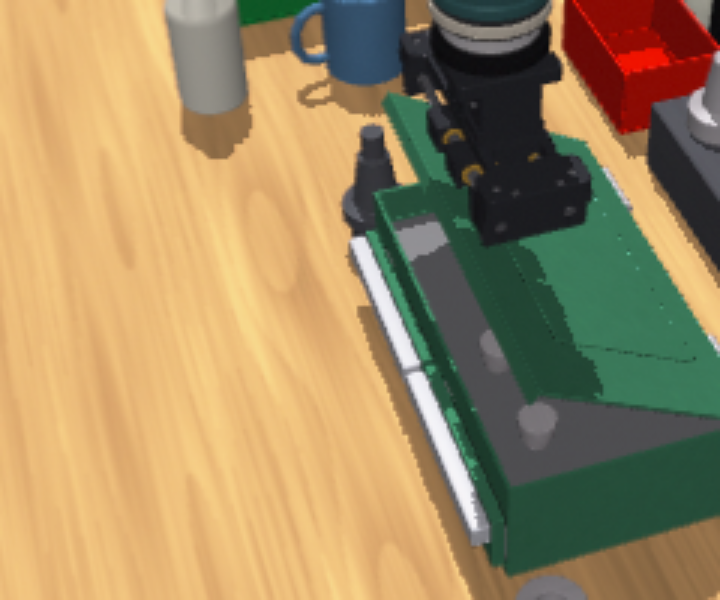

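The lid is turning as planned: it is now about half down (near edge at 385,100 to 540,400) and the tips are on its outer face. I'll continue to shut.

```bash
python3 - <<'E'
from h import *
from cell import manip, cams
H=np.array([.750,.098])
def tip(a,r=.168,off=0,h=.008):
    C=H+r*np.array([-np.cos(a),np.sin(a)])+(.004+off)*np.array([np.sin(a),np.cos(a)])
    return cmd([C[0]+h,0,C[1]],0)
f0=manip.state()["contact_force"]*0; log=[]
for a in list(np.arange(.42,.11,-.1))+list(np.arange(.08,-.08,-.015)):
    manip.move_linear(tip(a),rate=.1 if a>.1 else .05)
    s=manip.state(); f=s["contact_force"]-f0; log.append((round(float(a),3),f.round(1).tolist()))
    if f[2]>12: break
print(log,s["clock"])
p=s["tool_pos"]
manip.move_linear([p[0],p[1],p[2]+.12],rate=.15)
manip.move_linear([.45,.0,p[2]+.12],rate=.25)
c=cams.capture("side");cv2.imwrite("pics/side8.png",cv2.resize(c["image"][130:330,160:400],None,fx=3,fy=3))
P=cloud(c).reshape(-1,3);Q=cloud(cams.capture("top")).reshape(-1,3)
for A in(P,Q):
    x,y,z=A.T
    for lo in np.arange(.565,.75,.02):
        q=A[(x>lo)&(x<lo+.01)&(y>-.14)&(y<.13)&(z>.03)&(z<.25)]; print(round(lo,3),len(q),np.median(q[:,2]).round(4),end="; ")
    print()
    S=A[(x>.48)&(x<.565)&(z>.052)&(z<.07)&(abs(y)<.145)]
    for k in(1,-1): print(np.percentile(S[S[:,1]*k>.01][:,0],3))
s=manip.state();print(s["clock"],s["contact_force"])
E
```

```text
[(0.42, [-0.0, -0.3, -0.3]), (0.32, [-0.3, -0.6, -0.0]), (0.22, [-0.2, -0.2, -0.0]), (0.12, [0.6, -0.2, 0.2]), (0.08, [-0.4, -0.3, 0.3]), (0.065, [0.0, 0.4, -0.4]), (0.05, [-1.0, 0.1, 0.4]), (0.035, [-0.2, 0.6, 0.5]), (0.02, [-1.2, -0.6, -0.0]), (0.005, [-0.5, -0.5, -0.1]), (-0.01, [-3.0, -1.0, 8.9]), (-0.025, [-9.3, 0.3, 19.0])] 37.6333
0.565 549 0.1015; 0.585 415 0.1022; 0.605 400 0.1033; 0.625 396 0.1032; 0.645 394 0.1032; 0.665 392 0.1031; 0.685 386 0.1033; 0.705 377 0.1033; 0.725 369 0.102; 0.745 249 0.1015; 
0.5443178893492748
0.5439721019787077
0.565 574 0.1026; 0.585 532 0.1025; 0.605 526 0.1038; 0.625 521 0.104; 0.645 524 0.1041; 0.665 516 0.1039; 0.685 512 0.104; 0.705 490 0.1041; 0.725 502 0.1029; 0.745 377 0.1023; 
0.545559509044399
0.5451603787391657
39.4167 [1.34377481 0.50149657 0.8480415 ]
```

View pics/side8.png

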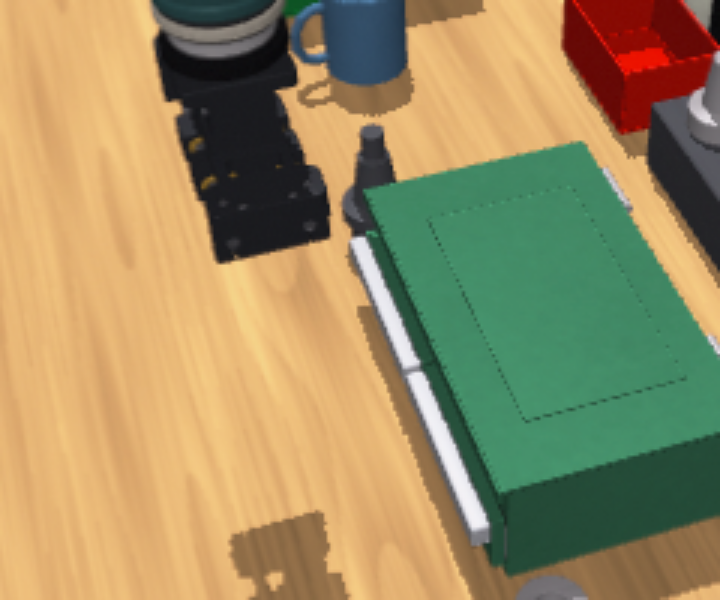

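The lid lies flat, at 102 mm at the edge and 103.5 mm on the panel. Both strips are at the home line and the arm is clear, so I'm handing in.

```bash
python3 -c "
from cell import order
print(order.close_job())"
```

```text
the job is handed in; nothing more can be done
None
```

The chest is shut and the job was handed in at about 39 s of the 58 s allowed; the interface reported no verdict. I pushed the left drawer home, then the right, then pressed the lid down along its hinge arc with the shut fingertips.

**First push missed:** my first push at the left drawer passed over its grip strip and touched nothing. A light touch on the bench (about 5 N) showed the real fingertips end 29 mm short of the TCP position the robot reports. I corrected for that in every move afterwards.

**Last checks:**
- **Drawers:** both met a firm stop, at about 14 N on the left and 9 N on the right. Both cameras then put both grip strips at x ≈ 0.544–0.546 m, against 0.544 m expected from the measured chest front.
- **Lid:** its outer face measured 102 mm above the bench at both the free edge and the hinge side, and the raised panel 103–104 mm, as it should when flat shut. The final press reached about 21 N at the wrist.
- **Robot:** clear of everything, with force readings only at noise level.
- **Bystanders:** the holder and mug look unmoved in the last side picture, which cuts off the bottle, the bearing ring, the tin and the calculator. I did not measure any of them again after the job. The collets are under the shut lid and could not be re-checked; they looked in place when last seen.

**Disagreement:** the lid-plane fit put the hinge about 8 mm further back (0.757 m) than the chest front and lid edge did (0.750 m). I used 0.750 m, and the lid closed flat with that.

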